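Snap an empty spool into the rewinding stand

TASK

Fit the empty spool with the steel axle, now on the two-bar rest, into the rewinding stand: lay its axle across the sprung jaws of the two forks and let go of it, then press the axle down until it sits right at the bottom of both forks with both jaws sprung shut over it. Leave the other things on the bench where they are.

Things in the scene. Friction and masses are not known exactly. Their poses are not given: they have to be found in the camera images.
- spool_center (a point): Centre of the empty light-grey spool, fixed on its axle (0.4 kg in all). Flanges 100 mm in diameter, 4 mm thick, 40 mm over their outer faces: grip across them from above, fingers closing along the axle. Barrel 54 mm in diameter; collar 26 mm in diameter, 7 mm wide, outside each flange. y: along the axle; x, z turn as it rolls. Starts on its rims on the rest, axle level, 66 mm above the bench.
- axle_a (a point): Point on the centre line of the spool's axle, 55 mm from spool_center towards its +y: the part that goes into one fork (either fork will do). The axle is smooth steel, 16 mm in diameter, 180 mm long: it goes on 35 mm outwards from here, room to press it down outside the jaw.
- axle_b (a point): Point on the centre line of the spool's axle, 55 mm from spool_center towards its -y: the part that goes into the other fork. The axle goes on 35 mm outwards from here.
- rest: Two-bar spool rest, fixed: plywood base 110 x 100 x 8 mm (x, y), two aluminium bars 12 mm in diameter along y, 64 mm apart, centres 20 mm above the bench, end strips 28 mm high. Origin: centre of its underside, on the bench; z up. The spool sits in it between the bars, axle along y; it can roll in place only.
- stand: Rewinding stand, fixed: plywood base 110 x 136 x 10 mm (x, y), two brown printed cheeks 8 mm thick, mid-planes at y = +46 and -46 mm (84 mm free between), each with a fork open to the top, and a sprung jaw on its outer face (y = 51 to 59 mm either side). Origin: centre of its underside, on the bench; z up; the seated axle runs along y. Centre the spool within 18 mm along y.
- cup (a point): In the stand's middle plane, 98 mm up: where the spool's centre is when its axle lies on the two jaws, in the V between their sloping noses (-x side) and the far tines (+x side): 95 to 98 mm above the bench, x = +1 mm of the stand. The spool's weight alone does not open the jaws. From above, the mouth (about 112 mm high) catches an axle up to 8 mm off in x. Axes as the stand's.
- seat_left (a point): Centre line of the fully seated axle in the fork at the stand's +y side, under the jaw: 55 mm from the stand's middle plane, 75 mm above the bench. The slot is 18 mm wide, its floor 67 mm above the bench; the far (+x) tine is upright at x = +9 mm to 102 mm height and flares to x = +17 mm at 113 mm; the near tine ends at 78 mm.
- seat_right (a point): The same point of the same kind of fork at the stand's -y side, 55 mm from the stand's middle plane, 75 mm above the bench.
- jaw_left (a joint): Sprung jaw at the stand's +y side: dark-grey lever hinged 43 mm above the bench at x = -15 mm, its nose sloping from x = -14 mm, 108 mm high, to its tip at x = -1 mm, 86 mm high; thumb tab to -x (top 110 mm). Rad: 0 shut, grows as the nose is pushed aside to -x; about 0.17 as the axle passes, then springs back to 0. One end passes at about 4 to 10 N, both at once at 12 to 20 N.
- jaw_right (a joint): The same kind of jaw at the stand's -y side.
- bare_spool: Bystander: a second grey spool of the same size without an axle, lying flat, 40 mm high. Origin: centre of its underside.
- solvent_bottle: Bystander: white bottle 62 mm in diameter, 170 mm tall, standing. Origin: centre of its underside.
- glue_stick: Bystander: glue stick 31 mm in diameter, 92 mm tall, standing. Origin: centre of its underside.
- scraper: Bystander: flat scraper 210 mm long lying on the bench. Origin: under its middle.
- driver: Bystander: screwdriver 190 mm long lying on the bench. Origin: under its middle.
- printed_lid: Bystander: brown printed eight-sided lid 160 x 120 x 7 mm lying flat. Origin: centre of its underside.
- cutters: Bystander: red-handled flush cutters 130 mm long, 11 mm high, lying. Origin: under the middle.
- calipers: Bystander: calipers 190 mm long, 12 mm high, lying. Origin: under the middle of the bar.

How it is judged:
By the outcome, as a careful person would: the job done as asked, in the order asked, and still so for the second after the job is handed in, with the robot touching nothing.
It also fails if it takes over 61 s, if anything falls off the work surface, if the arm or the gripper's body presses on something with over 40 N, if the wrist force passes 120 N, or if a joint passes its speed limit or range.

ROBOT

A 7-joint arm with a two-finger parallel gripper is mounted at the origin on the work surface. World frame = base frame: x ahead of the robot, y to its left, z up, the work surface at z = 0. Lengths are in m, angles in rad, forces in N, time in s.
With the tool pointing down it reaches from about 0.4 to 0.875 m from the base axis. Payload 19.3 kg.
Tool frame: the origin (TCP) lies midway between the tips of the shut fingers; the grasp point (between the pads) lies 19 mm behind it (robot.grip_depth is the distance from the TCP to the grasp point, in m); z points along the fingers, y is the line along which they close (so a half turn about z gives the same grasp; the last joint's range is limited). The gripper opens to 85 mm and grips with 20 to 120 N. Pads are 22 mm wide; open, the fingers measure 114 mm over their backs; the gripper's body (76 mm by 85 mm) begins 54 mm behind the grasp point. The pads swing forward as they close: fully open they stand 13 mm farther back than shut.
Start: joints at [1.035, 0.521, -0.036, 1.599, 0.021, 1.021, -0.113], TCP at [0.281, -0.558, 0.231] pointing down, gripper open.
Joint ranges: [-2.91, 2.91], [-0.3, 2.13], [-1.5, 1.42], [0.17, 2.43], [-1.26, 4.41], [0.16, 1.93], [-2.52, 2.52]. Speed limits (rad/s): [1.89, 1.89, 2.39, 2.39, 3.01, 3.01, 3.01].

INTERFACE

Orientations are given as a rotation vector (axis times angle).
In Python, from workcell import robot gives the robot as it stands. The module is installed in compiled form; this text tells all that it offers.
- The arm moves only by the tool apply_moves, never from a script. Its argument "deltas" is a list of rows, each a list of 7 numbers: the closure, from 0 (fully open) to 1 (shut), then the shift along the tool's x, y, z as a fraction of full scale, then the turn, a rotation vector about the tool's x, y, z as a fraction of full scale. A call has 1 to 5 rows; each row shifts and turns the commanded pose from where the row before left it, along the tool's axes as they then stand; what a row does not reach is not made up. Full scale, the value 1, is 0.4 m for a shift and 90 degrees for a turn. A row lasts 1/12 s, in which the tool goes at most 41.7 mm and 7.16 degrees, less where a joint would pass 70% of its speed; a pose out of reach is approached as far as the arm can. A call with a number of a shift or a turn outside -1 to 1 is refused whole. A call with a gripper value outside its range is refused whole. The fingers move at their own pace and stop on an object; "force" is the grip in N (left out, the last holds). Time passes only in rows, so rows that do not move let the fingers close. It gives the time, the measured TCP pose, the force, the opening and the grip force at its end, in the units of the state.
- robot.get_obs(): the state, without advancing time (a new reading comes with each control period).
- robot.camera(name): name is "scene" or "top" or "wrist"; returns a dict with "img" (480x640x3 uint8, red, green, blue), "fx", "fy", "cx", "cy" (pixels), "rvec" (rotation vector, rad) and "tvec" (3), from world to camera coordinates, as OpenCV has them; the wrist camera has in their place "tool_from_camera" (4x4, takes a point from camera to tool coordinates, whose origin is the TCP and whose axes are the flange's). Camera axes: x right, y down, z forward; pixel columns grow to the right and rows downward; lengths in m; the calibration is good to about 2 mm. A picture is of the moment at which its call begins: read the wrist's pose just before it. There is no depth.
- robot.job_done(): hands the job in; it is judged then, once.
The state is a dict: "time_s": time; "joints": joint angles; "joint_velocities": joint speeds; "effort": joint torques, N m; "tcp_pos": TCP position; "ee_rot": TCP orientation; "contact_force": force on the tool from outside, world axes, zero at the start; "ft_torque": the same for the moment, N m; "finger_gap": finger opening in m; "grasp_force": force on a finger pad.
Only numpy, scipy, OpenCV 4.12 (cv2) and the standard library are available. Lean on these libraries where they do the work, as an engineer would, in place of code of your own. Each camera call takes 0.05 s, during which the arm holds its last target. There are 200 camera calls.

## Working session

There is one attempt and no reset: what is moved stays moved. The work goes in short steps, Python scripts to look and compute and a tool call to move; the robot and the scene stay as the last step left them, time stands still between calls to the robot, and variables do not carry over. Pictures are saved under pics/ and viewed, at most 10 in all, crops included, and the job is handed in when it is done.

Besides the shell and the picture viewer there is one more tool, called after "Request:" by a JSON object that holds its "fn" and its "kwargs", one argument or row to a line. apply_moves: Moves the arm, as the interface text tells. Its arguments: {"type":"object","properties":{"deltas":{"type":"array","items":{"type":"array","items":{"type":"number","minimum":-1,"maximum":1}}},"force":{"type":"number"}},"required":["deltas"]}

```bash
mkdir -p pics; cat > h.py <<'E'
from workcell import robot
import numpy as np, cv2
from scipy.spatial.transform import Rotation as R
def snap(n,f):
    o=robot.get_obs(); c=robot.camera(n); cv2.imwrite('pics/'+f+'.png',c['img'][:,:,::-1]); 
    import pickle; c['obs']=o; pickle.dump(c,open('pics/'+f+'.pkl','wb')); return c
def load(f):
    import pickle; return pickle.load(open('pics/'+f+'.pkl','rb'))
def cam(c):
    if 'rvec' in c:
        r=R.from_rotvec(np.ravel(c['rvec'])).as_matrix(); t=np.ravel(c['tvec']); return r.T,-r.T@t
    T=np.array(c['tool_from_camera']); r=R.from_rotvec(c['obs']['ee_rot']).as_matrix()
    return r@T[:3,:3], r@T[:3,3]+np.array(c['obs']['tcp_pos'])
def ray(c,u,v):
    r,p=cam(c); return p, r@np.array([(u-c['cx'])/c['fx'],(v-c['cy'])/c['fy'],1])
def onz(c,u,v,z):
    p,d=ray(c,u,v); return p+d*(z-p[2])/d[2]
def px(c,P):
    r,p=cam(c); q=r.T@(np.array(P)-p); return c['cx']+c['fx']*q[0]/q[2], c['cy']+c['fy']*q[1]/q[2]
E
python3 - <<'E'
from h import *
for n in('top','scene'):
    c=snap(n,n+'0'); print(n,cam(c)[1],c['fx'],c['cx'],c['cy'])
print(robot.get_obs())
E
```

```text
top [0.47481692 0.08273886 1.02975086] 487.3565709741129 313.68444954364514 234.23717061778225
scene [ 1.28223737 -0.22973373  0.85375322] 522.9261823226398 316.8622860273497 244.5862005460977
{'time_s': 0.1, 'joints': array([ 1.03480405,  0.52195652, -0.03632148,  1.59990761,  0.02123885,
        1.02110294, -0.11280217]), 'joint_velocities': array([ 0.00104417, -0.00201265,  0.00234815, -0.00305499, -0.00024072,
        0.00142298, -0.00057817]), 'effort': array([ 5.30071382e-03, -9.28487563e+01,  1.98476940e+00, -3.70529115e+01,
        1.82430638e-02,  5.32751277e-03, -4.73431828e-05]), 'tcp_pos': array([ 0.28053932, -0.55818654,  0.23079759]), 'ee_rot': array([-3.05586815e+00, -7.24854993e-01,  5.15185328e-04]), 'contact_force': array([ 0.64820682,  0.39025899, -0.36264102]), 'ft_torque': array([ 0.01225172,  0.0107376 , -0.03387165]), 'grasp_force': 0.0, 'finger_gap': 0.08536679054216048}
```

View pics/top0.png

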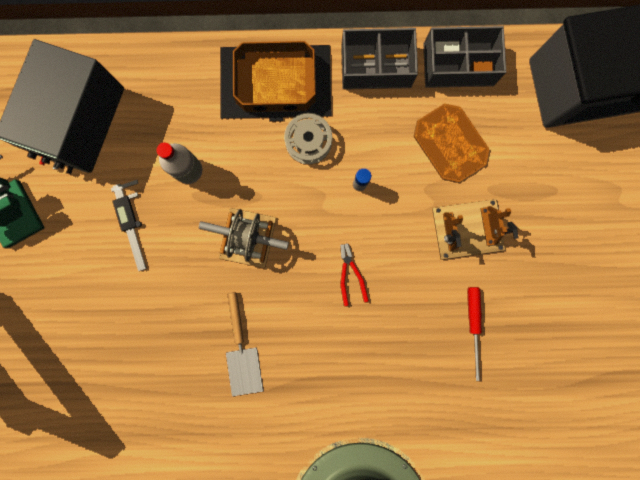

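View pics/scene0.png

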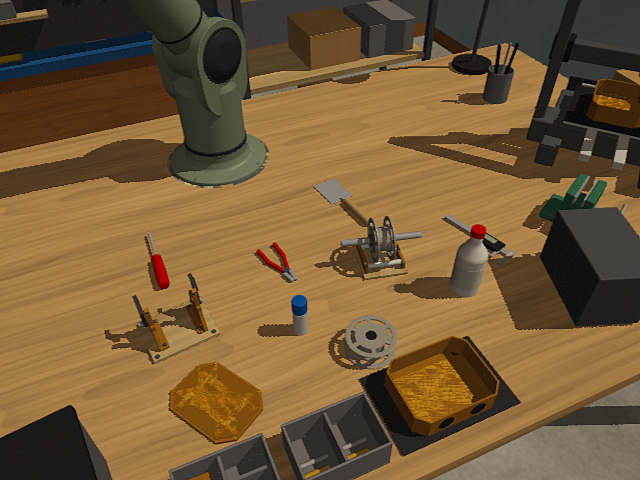

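The top view shows the spool at about (247,236) and the stand at about (470,230). The bottle is at (180,165), and the glue stick is between them at (362,180). I'll zoom in on both.

```bash
python3 - <<'E'
import cv2,numpy as np
i=cv2.imread('pics/top0.png')
a=cv2.resize(i[190:280,190:300],None,fx=3.6,fy=3.6,interpolation=2); b=cv2.resize(i[190:280,425:535],None,fx=3.6,fy=3.6,interpolation=2)
s=cv2.imread('pics/scene0.png'); e=cv2.resize(s[265:365,120:230],None,fx=3.6,fy=2.7*1.2,interpolation=2)[:324]
d=cv2.resize(s[205:285,330:430],(396,270),interpolation=2)
e=cv2.resize(s[265:365,120:240],(396,270),interpolation=2)
cv2.imwrite('pics/z1.png',np.vstack([np.hstack([a,b]),np.hstack([d,e])]))
E
```

```text
(no output)
```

View pics/z1.png

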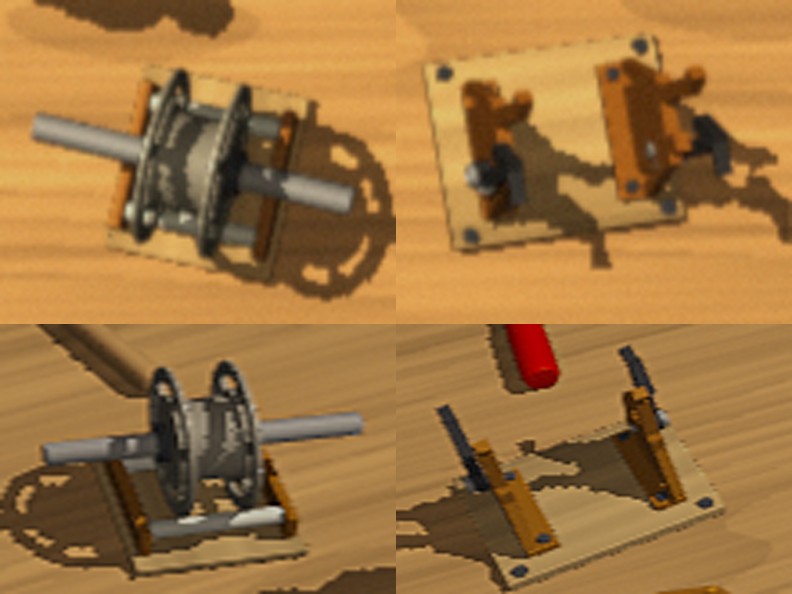

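```bash
python3 - <<'E'
from h import *
c=load('top0')
A=onz(c,200.6,225.6,.066);B=onz(c,287.2,244.7,.066)
print(A,B,np.linalg.norm(A-B),(A+B)/2,np.degrees(np.arctan2(*(A-B)[:2])))
P=[onz(c,u,v,.01) for u,v in((433,207.5),(496.9,200.3),(505.3,250.3),(441.4,259.2))]
print(np.round(P,4));m=np.mean(P,0);print(m)
d=P[0]+P[3]-P[1]-P[2];print(d/2,np.degrees(np.arctan2(d[0],d[1])))
d=P[0]+P[1]-P[3]-P[2];print(d/2,np.degrees(np.arctan2(-d[1],d[0])))
o=robot.get_obs();print(R.from_rotvec(o['ee_rot']).as_matrix())
w=robot.camera('wrist');print(w['tool_from_camera'],w['fx'])
E
```

```text
[0.58006019 0.30901615 0.066     ] [0.53856057 0.13729173 0.066     ] 0.17666775202056845 [0.55931038 0.22315394 0.066     ] 13.585848518782077
[[ 0.6147 -0.1681  0.01  ]
 [ 0.6273 -0.3035  0.01  ]
 [ 0.5214 -0.3155  0.01  ]
 [ 0.5055 -0.1812  0.01  ]]
[ 0.56724524 -0.24207994  0.01      ]
[-0.0142698   0.13480612  0.        ] -6.042499577696356
[0.10753996 0.01256521 0.        ] -6.664351673528932
[[ 8.93465433e-01  4.49131645e-01 -5.34472416e-04]
 [ 4.49131951e-01 -8.93465052e-01  8.31761988e-04]
 [-1.03961795e-04 -9.83199224e-04 -9.99999511e-01]]
[[-1.06445887e-03 -9.64036856e-01 -2.65766452e-01  6.66918988e-02]
 [ 9.99997005e-01 -1.61183751e-03  1.84152318e-03  4.32823291e-04]
 [-2.20366855e-03 -2.65763696e-01  9.64035685e-01 -1.41149326e-01]
 [ 0.00000000e+00  0.00000000e+00  0.00000000e+00  1.00000000e+00]] 385.93582855080547
```

Request:
{"fn": "apply_moves", "kwargs": {
  "deltas": [
    [0, 0.075, -0.0715, 0, 0, 0, 0],
    [0, 0.075, -0.0715, 0, 0, 0, 0],
    [0, 0.075, -0.0715, 0, 0, 0, 0],
    [0, 0.075, -0.0715, 0, 0, 0, 0],
    [0, 0.075, -0.0715, 0, 0, 0, 0]
  ]
}}

```text
time_s: 0.57
tcp_pos: [0.3506, -0.3614, 0.2312]
ee_rot: [-3.057, -0.725, 0.0]
contact_force: [1.4, -0.4, 0.2]
finger_gap: 0.0853
grasp_force: 0.0
```

Request:
{"fn": "apply_moves", "kwargs": {
  "deltas": [
    [0, 0.075, -0.0715, 0, 0, 0, 0],
    [0, 0.075, -0.0715, 0, 0, 0, 0],
    [0, 0.075, -0.0715, 0, 0, 0, 0],
    [0, 0.075, -0.0715, 0, 0, 0, 0],
    [0, 0.075, -0.0715, 0, 0, 0, 0]
  ]
}}

```text
time_s: 0.98
tcp_pos: [0.4204, -0.1662, 0.2314]
ee_rot: [3.057, 0.725, 0.0]
contact_force: [1.1, -0.4, 0.5]
finger_gap: 0.0854
grasp_force: 0.0
```

Request:
{"fn": "apply_moves", "kwargs": {
  "deltas": [
    [0, 0.075, -0.0715, 0, 0, 0, 0],
    [0, 0.075, -0.0715, 0, 0, 0, 0],
    [0, 0.075, -0.0715, 0, 0, 0, 0],
    [0, 0.075, -0.0715, 0, 0, 0, 0],
    [0, 0.075, -0.0715, 0, 0, 0, 0]
  ]
}}

```text
time_s: 1.4
tcp_pos: [0.4903, 0.029, 0.2314]
ee_rot: [3.057, 0.725, 0.0]
contact_force: [0.7, -0.8, -0.4]
finger_gap: 0.0854
grasp_force: 0.0
```

Request:
{"fn": "apply_moves", "kwargs": {
  "deltas": [
    [0, 0, 0, 0, 0, 0, 0.0747],
    [0, 0, 0, 0, 0, 0, 0.0747],
    [0, 0, 0, 0, 0, 0, 0.0747],
    [0, 0, 0, 0, 0, 0, 0.0747],
    [0, 0, 0, 0, 0, 0, 0.0747]
  ]
}}

```text
time_s: 1.82
tcp_pos: [0.49, 0.027, 0.2312]
ee_rot: [3.135, -0.199, -0.001]
contact_force: [0.0, 1.1, 0.1]
finger_gap: 0.0858
grasp_force: 0.0
```

Request:
{"fn": "apply_moves", "kwargs": {
  "deltas": [
    [0, 0.0218, -0.1015, 0, 0, 0, 0],
    [0, 0.0218, -0.1015, 0, 0, 0, 0],
    [0, 0.0218, -0.1015, 0, 0, 0, 0],
    [0, 0.0218, -0.1015, 0, 0, 0, 0],
    [0, 0.0218, -0.1015, 0, 0, 0, 0]
  ]
}}

```text
time_s: 2.23
tcp_pos: [0.5581, 0.2252, 0.2312]
ee_rot: [3.136, -0.19, -0.0]
contact_force: [-0.6, -0.8, 0.2]
finger_gap: 0.0858
grasp_force: 0.0
```

Request:
{"fn": "apply_moves", "kwargs": {
  "deltas": [
    [0, 0, 0, 0, 0, 0, 0.07],
    [0, 0, 0, 0, 0, 0, 0]
  ]
}}

```text
time_s: 2.4
tcp_pos: [0.5575, 0.2256, 0.2304]
ee_rot: [-3.12, 0.365, 0.002]
contact_force: [-0.9, -0.5, 0.0]
finger_gap: 0.0852
grasp_force: 0.0
```

```bash
python3 - <<'E'
from h import *
c=snap('wrist','w1'); print(c['obs']['tcp_pos'],px(c,[.559,.223,.066]),cam(c)[1])
E
```

```text
[0.55749016 0.22562714 0.23043424] (np.float64(319.06357498939053), np.float64(218.36580934341671)) [0.62279501 0.20932002 0.37150103]
```

View pics/w1.png

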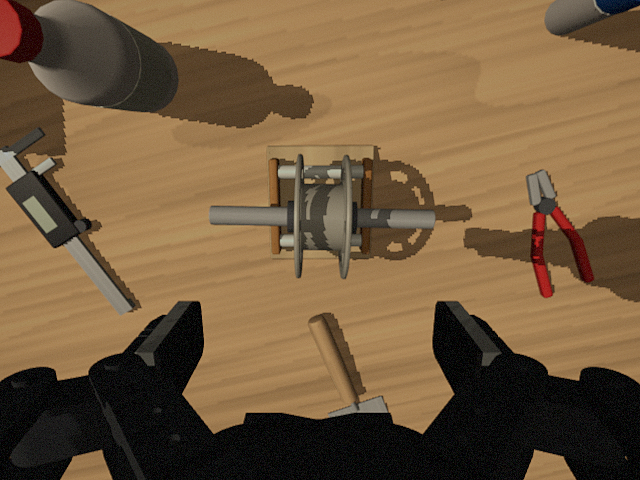

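The spool is in view: axle ends at (210,215) and (435,219), flanges at x≈299 and 347.

```bash
python3 - <<'E'
from h import *
c=load('w1')
A=onz(c,210,215,.066);B=onz(c,435,219,.066)
m=(A+B)/2;print(A,B,np.linalg.norm(A-B),m,np.degrees(np.arctan2(*(A-B)[:2])))
F=(onz(c,299,217,.066)+onz(c,347,218,.066))/2;print(F, 'flange')
o=robot.get_obs();r=R.from_rotvec(o['ee_rot']).as_matrix();print(o['tcp_pos'],r[:,1],np.degrees(np.arctan2(r[1,0],r[0,0])),r.T@(m-o['tcp_pos'])/.4)
E
```

```text
[0.58211397 0.3078421  0.066     ] [0.53670541 0.13192522 0.066     ] 0.18168292543594242 [0.55940969 0.21988366 0.066     ] 14.473547996997333
[0.55895365 0.21973493 0.066     ] flange
[0.5575007  0.22373534 0.23066359] [-2.26949311e-01 -9.73906140e-01  9.16821502e-04] -13.117577915736687 [0.00715554 0.0079174  0.41166092]
```

Request:
{"fn": "apply_moves", "kwargs": {
  "deltas": [
    [0, 0.0072, 0.008, 0.09, 0, 0, 0.012],
    [0, 0, 0, 0.09, 0, 0, 0],
    [0, 0, 0, 0.09, 0, 0, 0],
    [0, 0, 0, 0.09, 0, 0, 0],
    [0, 0, 0, 0.006, 0, 0, 0]
  ]
}}

```text
time_s: 2.87
tcp_pos: [0.557, 0.2167, 0.0796]
ee_rot: [3.113, -0.388, -0.01]
contact_force: [-1.0, 0.2, -0.6]
finger_gap: 0.0854
grasp_force: 0.0
```

Request:
{"fn": "apply_moves", "kwargs": {
  "deltas": [
    [0.4, 0, 0, 0, 0, 0, 0],
    [0.8, 0, 0, 0, 0, 0, 0],
    [1, 0, 0, 0, 0, 0, 0],
    [1, 0, 0, 0, 0, 0, 0],
    [1, 0, 0, 0, 0, 0, 0]
  ],
  "force": 50
}}

```text
time_s: 3.28
tcp_pos: [0.5611, 0.22, 0.0871]
ee_rot: [-3.115, 0.391, -0.005]
contact_force: [-0.6, 0.6, 10.4]
finger_gap: 0.0395
grasp_force: 50.7
```

Request:
{"fn": "apply_moves", "kwargs": {
  "deltas": [
    [1, 0, 0, 0, 0, 0, 0],
    [1, 0, 0, 0, 0, 0, 0],
    [1, 0, 0, 0, 0, 0, 0]
  ]
}}

```text
time_s: 3.53
tcp_pos: [0.5612, 0.22, 0.0872]
ee_rot: [-3.115, 0.391, -0.005]
contact_force: [0.4, 0.6, 9.2]
finger_gap: 0.0392
grasp_force: 50.7
```

Request:
{"fn": "apply_moves", "kwargs": {
  "deltas": [
    [1, 0, 0, -0.03, 0, 0, 0],
    [1, 0, 0, -0.06, 0, 0, 0],
    [1, 0, 0, -0.09, 0, 0, 0],
    [1, 0, 0, -0.09, 0, 0, 0],
    [1, 0, 0, -0.09, 0, 0, 0]
  ],
  "force": 60
}}

```text
time_s: 3.95
tcp_pos: [0.5595, 0.2192, 0.232]
ee_rot: [-3.117, 0.391, -0.001]
contact_force: [1.6, 1.2, -3.5]
finger_gap: 0.039
grasp_force: 61.8
```

Request:
{"fn": "apply_moves", "kwargs": {
  "deltas": [
    [1, 0, 0, -0.05, 0, 0, 0],
    [1, 0, 0, 0, 0, 0, 0]
  ]
}}

```text
time_s: 4.12
tcp_pos: [0.5614, 0.2201, 0.2551]
ee_rot: [-3.113, 0.391, -0.01]
contact_force: [1.0, 0.2, -4.3]
finger_gap: 0.0391
grasp_force: 61.8
```

```bash
python3 - <<'E'
from h import *
c=snap('wrist','w2');o=c['obs'];r=R.from_rotvec(o['ee_rot']).as_matrix();print(o['tcp_pos'],o['contact_force'],o['finger_gap'],r)
p=np.array(o['tcp_pos'])+r@np.array([0,0,.02]);
for k in(-.09,0,.09):print(px(c,p+r@np.array([0,k,0])))
s=snap('scene','s2')
q=np.hstack([c['img'][100:480],cv2.resize(s['img'][60:360,300:560],(330,380))])[:,:,::-1]
cv2.imwrite('pics/v2.png',cv2.resize(q,(800,int(380*800/970))))
E
```

```text
[0.5614305  0.22011908 0.2551301 ] [ 0.97918076  0.19155701 -4.29984687] 0.039073036642954445 [[ 0.96894435 -0.24717712  0.00709332]
 [-0.24720417 -0.96895807  0.00321683]
 [ 0.006078   -0.00487043 -0.99996967]]
(np.float64(114.96010058284381), np.float64(290.5954752067157))
(np.float64(315.6400806478132), np.float64(290.2982923046878))
(np.float64(516.1158853074734), np.float64(290.001411761866))
```

View pics/v2.png

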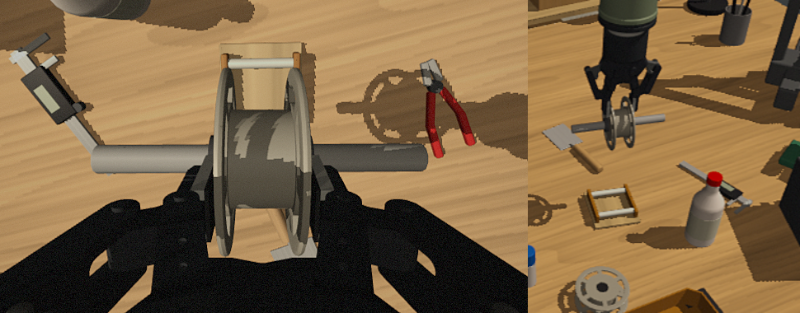

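The spool is held level and centred, with axle ends at wrist pixels (113,293) and (518,292), close to predicted. The rest is empty. Next I carry it to just short of the stand.

Request:
{"fn": "apply_moves", "kwargs": {
  "deltas": [
    [1, 0, 0, 0, 0, 0, -0.0767],
    [1, 0, 0, 0, 0, 0, -0.0767],
    [1, 0, 0, 0, 0, 0, -0.0767],
    [1, -0.015, 0.05, 0, 0, 0, 0],
    [1, -0.0298, 0.095, 0, 0, 0, 0]
  ]
}}

```text
time_s: 4.63
tcp_pos: [0.5475, 0.163, 0.2472]
ee_rot: [-3.134, -0.186, 0.004]
contact_force: [0.5, -0.6, -4.1]
finger_gap: 0.0395
grasp_force: 61.8
```

Request:
{"fn": "apply_moves", "kwargs": {
  "deltas": [
    [1, -0.0298, 0.095, 0, 0, 0, 0],
    [1, -0.0298, 0.095, 0, 0, 0, 0],
    [1, -0.0298, 0.095, 0, 0, 0, 0],
    [1, -0.0298, 0.095, 0, 0, 0, 0],
    [1, -0.0298, 0.095, 0, 0, 0, 0]
  ]
}}

```text
time_s: 5.05
tcp_pos: [0.5089, -0.0375, 0.2478]
ee_rot: [-3.137, -0.176, 0.003]
contact_force: [1.7, -0.2, -3.7]
finger_gap: 0.039
grasp_force: 61.8
```

Request:
{"fn": "apply_moves", "kwargs": {
  "deltas": [
    [1, -0.0298, 0.095, 0, 0, 0, 0],
    [1, -0.0298, 0.095, 0, 0, 0, 0],
    [1, -0.0298, 0.095, 0, 0, 0, 0],
    [1, -0.0298, 0.095, 0, 0, 0, 0],
    [1, -0.0298, 0.095, 0, 0, 0, 0]
  ]
}}

```text
time_s: 5.47
tcp_pos: [0.4709, -0.2326, 0.2479]
ee_rot: [-3.136, -0.176, 0.003]
contact_force: [0.7, -0.9, -3.1]
finger_gap: 0.039
grasp_force: 61.8
```

Request:
{"fn": "apply_moves", "kwargs": {
  "deltas": [
    [1, -0.015, 0.05, 0, 0, 0, 0],
    [1, 0, 0, 0, 0, 0, 0],
    [1, 0, 0, 0, 0, 0, 0]
  ]
}}

```text
time_s: 5.72
tcp_pos: [0.4676, -0.2524, 0.2477]
ee_rot: [-3.136, -0.172, 0.003]
contact_force: [-0.2, -0.2, -4.0]
finger_gap: 0.039
grasp_force: 61.9
```

```bash
python3 - <<'E'
from h import *
c=snap('wrist','w3');o=c['obs'];r=R.from_rotvec(o['ee_rot']).as_matrix();print(o['tcp_pos'],o['contact_force'],o['finger_gap'],r)
S=np.array([.5672,-.2421,0]);Y=R.from_euler('z',6.4,degrees=True).as_matrix()
for q in((0,.046,.078),(0,-.046,.078),(.055,.068,.01),(.055,-.068,.01),(.017,.046,.113),(.017,-.046,.113)):print(q,np.round(px(c,S+Y@np.array(q)),1))
E
```

```text
[ 0.46755449 -0.25240758  0.24767127] [-0.18936353 -0.19095795 -4.04270159] 0.03904783495835018 [[ 9.94016656e-01  1.09205515e-01 -2.24584204e-03]
 [ 1.09207847e-01 -9.94018490e-01  9.42648334e-04]
 [-2.12946612e-03 -1.18227172e-03 -9.99997034e-01]]
(0, 0.046, 0.078) [256.   88.8]
(0, -0.046, 0.078) [378.2  88.3]
(0.055, 0.068, 0.01) [240.1  31.1]
(0.055, -0.068, 0.01) [393.8  30.5]
(0.017, 0.046, 0.113) [246.6  54.9]
(0.017, -0.046, 0.113) [387.4  54.4]
```

View pics/w3.png

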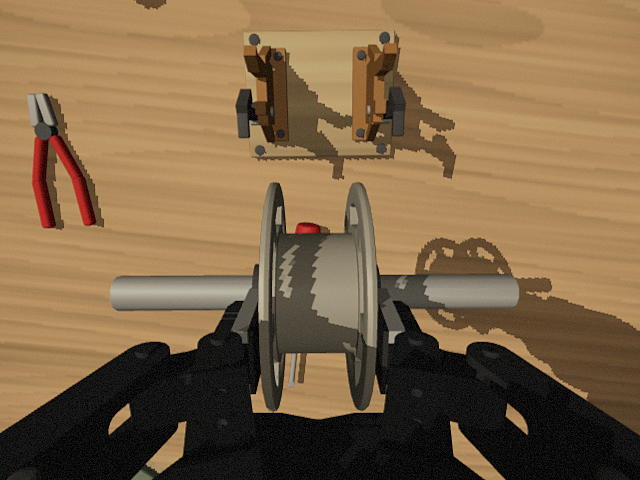

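The stand base corners are at about (243,31), (399,31), (393,157) and (250,158). The jaw levers are at (244,113) and (397,110).

```bash
python3 - <<'E'
from h import *
c=load('w3')
P=[onz(c,u,v,.01) for u,v in((243,31),(399,31),(393,156),(250,158))]
print(np.round(P,4));m=np.mean(P,0);print(m)
d=P[0]+P[3]-P[1]-P[2];print(np.linalg.norm(d)/2,np.degrees(np.arctan2(-d[0],d[1])))
d=P[0]+P[1]-P[3]-P[2];print(np.linalg.norm(d)/2,np.degrees(np.arctan2(d[1],d[0])))
o=robot.get_obs();r=R.from_rotvec(o['ee_rot']).as_matrix()
# axle in hand, at ~.02 below TCP
print([r.T@(onz(c,u,v,o['tcp_pos'][2]-.02)-o['tcp_pos']) for u,v in((111,293),(518,291))])
for S in(m,[.5672,-.2421,0]): print(r.T@(np.array([S[0]+.001,S[1],.20])-o['tcp_pos'])/.4)
E
```

```text
[[ 0.6146 -0.1709  0.01  ]
 [ 0.6296 -0.3081  0.01  ]
 [ 0.5221 -0.3202  0.01  ]
 [ 0.5054 -0.1839  0.01  ]]
[ 0.56790533 -0.24578336  0.01      ]
0.13767084469248056 6.6031602401901655
0.10910258522500582 6.566845999400669
[array([-0.00198283, -0.09075184,  0.02013092]), array([-0.00162158,  0.09191029,  0.01987361])]
[0.25208628 0.0148039  0.11924728]
[0.25135742 0.00545658 0.11926164]
```

Request:
{"fn": "apply_moves", "kwargs": {
  "deltas": [
    [1, 0.085, 0.0037, 0, 0, 0, 0],
    [1, 0.085, 0.0037, 0, 0, 0, 0],
    [1, 0.085, 0.0037, 0, 0, 0, -0.003],
    [1, 0, 0, 0.05, 0, 0, 0],
    [1, 0, 0, 0, 0, 0, 0]
  ]
}}

```text
time_s: 6.18
tcp_pos: [0.571, -0.2416, 0.225]
ee_rot: [-3.133, -0.189, 0.006]
contact_force: [-2.0, 0.2, -6.4]
finger_gap: 0.0391
grasp_force: 61.8
```

```bash
python3 - <<'E'
from h import *
o=robot.get_obs();r=R.from_rotvec(o['ee_rot']).as_matrix()
print(o['tcp_pos'],r,r.T@(np.array([.5686,-.2444,.135])-o['tcp_pos']))
E
```

```text
[ 0.57096316 -0.24160904  0.22503407] [[ 0.99275687  0.12006586 -0.00424167]
 [ 0.12007761 -0.99276102  0.00263116]
 [-0.00389505 -0.00312143 -0.99998754]] [-0.00233048  0.00276806  0.09003563]
```

Request:
{"fn": "apply_moves", "kwargs": {
  "deltas": [
    [1, -0.0028, 0.0065, 0.075, 0, 0, 0],
    [1, 0, 0, 0.075, 0, 0, 0],
    [1, 0, 0, 0.075, 0, 0, 0.002],
    [1, 0, 0, 0, 0, 0, 0],
    [1, 0, 0, 0, 0, 0, 0]
  ]
}}

```text
time_s: 6.6
tcp_pos: [0.5691, -0.2464, 0.1387]
ee_rot: [-3.135, -0.179, 0.004]
contact_force: [0.1, -0.2, -2.5]
finger_gap: 0.039
grasp_force: 62.7
```

Request:
{"fn": "apply_moves", "kwargs": {
  "deltas": [
    [1, 0, 0, 0.01, 0, 0, 0],
    [1, 0, 0, 0.01, 0, 0, 0],
    [1, 0, 0, 0.01, 0, 0, 0],
    [1, 0, 0, 0, 0, 0, 0]
  ]
}}

```text
time_s: 6.93
tcp_pos: [0.5698, -0.2474, 0.1271]
ee_rot: [3.136, 0.178, 0.0]
contact_force: [-0.4, -0.4, -5.1]
finger_gap: 0.0388
grasp_force: 62.8
```

Request:
{"fn": "apply_moves", "kwargs": {
  "deltas": [
    [1, 0, 0, 0.0075, 0, 0, 0],
    [1, 0, 0, 0.0075, 0, 0, 0],
    [1, 0, 0, 0, 0, 0, 0]
  ]
}}

```text
time_s: 7.18
tcp_pos: [0.5706, -0.2474, 0.121]
ee_rot: [3.136, 0.179, 0.003]
contact_force: [4.7, -0.8, -3.1]
finger_gap: 0.039
grasp_force: 62.8
```

Request:
{"fn": "apply_moves", "kwargs": {
  "deltas": [
    [1, 0, 0, 0.005, 0, 0, 0],
    [1, 0, 0, 0, 0, 0, 0]
  ]
}}

```text
time_s: 7.35
tcp_pos: [0.5709, -0.2474, 0.1193]
ee_rot: [3.136, 0.179, 0.003]
contact_force: [6.0, -0.1, -1.1]
finger_gap: 0.039
grasp_force: 63.0
```

Request:
{"fn": "apply_moves", "kwargs": {
  "deltas": [
    [1, 0.004, 0, 0.003, 0, 0, 0],
    [1, 0, 0, 0.003, 0, 0, 0],
    [1, 0, 0, 0, 0, 0, 0]
  ]
}}

```text
time_s: 7.6
tcp_pos: [0.5717, -0.2475, 0.1172]
ee_rot: [3.136, 0.179, 0.001]
contact_force: [-0.1, -0.7, 9.3]
finger_gap: 0.0392
grasp_force: 64.4
```

```bash
python3 - <<'E'
from h import *
c=snap('wrist','w4');s=snap('scene','s4')
q=np.hstack([cv2.resize(c['img'][200:440,60:580],(480,300)),cv2.resize(s['img'][215:365,100:250],(300,300),interpolation=2)])[:,:,::-1]
cv2.imwrite('pics/v4.png',q);print(robot.get_obs()['contact_force'])
E
```

```text
[-0.36869216 -1.68940042  8.63834036]
```

View pics/v4.png

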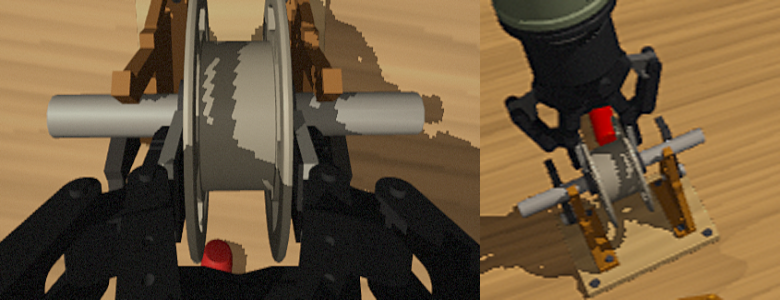

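The axle lies in both mouths, between the noses and the far tines. I'll ease off 1 mm, then open partway.

Request:
{"fn": "apply_moves", "kwargs": {
  "deltas": [
    [1, 0, 0, -0.0025, 0, 0, 0],
    [1, 0, 0, 0, 0, 0, 0]
  ],
  "force": 25
}}

```text
time_s: 7.87
tcp_pos: [0.5715, -0.2474, 0.1178]
ee_rot: [3.136, 0.178, 0.0]
contact_force: [1.8, -0.8, 4.4]
finger_gap: 0.039
grasp_force: 63.7
```

Request:
{"fn": "apply_moves", "kwargs": {
  "deltas": [
    [0.45, 0, 0, 0, 0, 0, 0],
    [0.4, 0, 0, 0, 0, 0, 0],
    [0.35, 0, 0, 0, 0, 0, 0],
    [0.35, 0, 0, 0, 0, 0, 0]
  ]
}}

```text
time_s: 8.2
tcp_pos: [0.5712, -0.2472, 0.1173]
ee_rot: [-3.136, -0.177, 0.001]
contact_force: [0.0, 0.0, -0.7]
finger_gap: 0.0555
grasp_force: 0.0
```

Request:
{"fn": "apply_moves", "kwargs": {
  "deltas": [
    [0.35, 0, 0, -0.03, 0, 0, 0],
    [0.35, 0, 0, -0.09, 0, 0, 0],
    [0.6, 0, 0, -0.09, 0, 0, 0],
    [1, 0, 0, -0.09, 0, 0, 0],
    [1, 0, 0, 0, 0, 0, 0]
  ]
}}

```text
time_s: 8.62
tcp_pos: [0.5738, -0.2481, 0.2454]
ee_rot: [3.133, 0.177, 0.014]
contact_force: [1.0, -0.7, -0.3]
finger_gap: 0.0199
grasp_force: 0.0
```

```bash
python3 - <<'E'
from h import *
c=snap('wrist','w5');s=snap('scene','s5');o=c['obs'];print(o['joints'],o['tcp_pos'],o['ee_rot'])
q=np.hstack([cv2.resize(c['img'][100:440,:],(560,300)),cv2.resize(s['img'][235:365,110:240],(240,300),interpolation=2)])[:,:,::-1]
cv2.imwrite('pics/v5.png',q)
E
```

```text
[ 0.39188399  0.50448984 -0.11566348  1.58897822  0.06513002  1.04243726
 -1.19977542] [ 0.57378735 -0.2481376   0.24542795] [3.13296042 0.17694248 0.0136829 ]
```

View pics/v5.png

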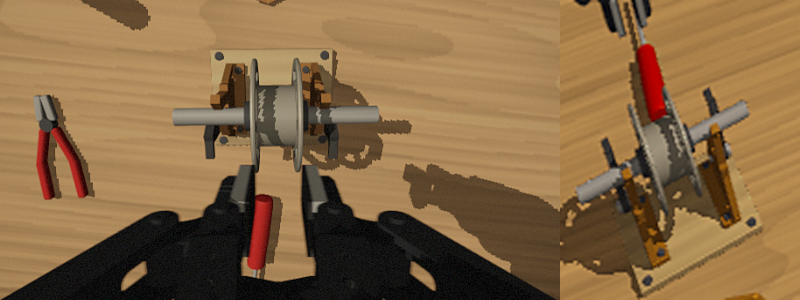

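The spool rests on the jaws, level. Its axle ends are at wrist pixels (198,233) and (433,229). I'll turn the tool and move to the +y end.

```bash
python3 - <<'E'
from h import *
c=load('w5')
A=onz(c,197.7,232.6,.097);B=onz(c,433,229.2,.097);m=(A+B)/2;u=(A-B)/np.linalg.norm(A-B)
print(A,B,np.linalg.norm(A-B),m,np.degrees(np.arctan2(-u[0],u[1])));print(m+.074*u,m-.074*u)
E
```

```text
[ 0.55908753 -0.15829518  0.097     ] [ 0.58178316 -0.33865995  0.097     ] 0.181787079869198 [ 0.57043535 -0.24847756  0.097     ] 7.171938796417605
[ 0.56119664 -0.17505654  0.097     ] [ 0.57967405 -0.32189858  0.097     ]
```

Request:
{"fn": "apply_moves", "kwargs": {
  "deltas": [
    [1, 0, 0, 0, 0, 0, -0.0769],
    [1, 0, 0, 0, 0, 0, -0.0769],
    [1, 0, 0, 0, 0, 0, -0.0769],
    [1, 0, 0, 0, 0, 0, -0.0769],
    [1, 0, 0, 0, 0, 0, -0.0769]
  ]
}}

```text
time_s: 9.13
tcp_pos: [0.5709, -0.247, 0.2367]
ee_rot: [-2.937, -1.111, 0.002]
contact_force: [-0.7, 0.3, 0.0]
finger_gap: -0.0001
grasp_force: 0.0
```

Request:
{"fn": "apply_moves", "kwargs": {
  "deltas": [
    [1, 0, 0, 0, 0, 0, -0.0769],
    [1, 0, 0, 0, 0, 0, -0.0769],
    [1, 0, 0, 0, 0, 0, -0.0769],
    [1, 0, 0, 0, 0, 0, -0.0769],
    [1, 0, 0, 0, 0, 0, -0.0769]
  ]
}}

```text
time_s: 9.55
tcp_pos: [0.5708, -0.247, 0.2366]
ee_rot: [-2.474, -1.934, 0.001]
contact_force: [0.1, -0.5, -0.1]
finger_gap: 0.0
grasp_force: 0.0
```

Request:
{"fn": "apply_moves", "kwargs": {
  "deltas": [
    [1, 0, 0, 0, 0, 0, -0.0769],
    [1, 0, 0, 0, 0, 0, -0.0769],
    [1, 0, 0, 0, 0, 0, -0.0769],
    [1, 0, 0, 0, 0, 0, 0],
    [1, 0, 0, 0, 0, 0, 0]
  ]
}}

```text
time_s: 9.97
tcp_pos: [0.5709, -0.2473, 0.2368]
ee_rot: [-2.096, -2.338, 0.0]
contact_force: [0.2, -0.1, 0.8]
finger_gap: 0.0003
grasp_force: 0.0
```

```bash
python3 - <<'E'
from h import *
o=robot.get_obs();r=R.from_rotvec(o['ee_rot']).as_matrix();print(o['tcp_pos'],r,o['finger_gap'],o['joints'])
E
```

```text
[ 0.57090902 -0.24725119  0.23683494] [[-1.08535585e-01  9.94091834e-01 -1.20536555e-03]
 [ 9.94092135e-01  1.08536586e-01  7.98290593e-04]
 [ 9.24400421e-04 -1.11160147e-03 -9.99998955e-01]] 0.0002561822934028397 [ 0.63760712  0.54874925 -0.4846165   1.58267635  0.2784088   1.08088919
  0.19014412]
```

Request:
{"fn": "apply_moves", "kwargs": {
  "deltas": [
    [1, 0.0955, -0.002, 0, 0, 0, 0],
    [1, 0.0955, -0.002, 0, 0, 0, 0],
    [1, 0, 0, 0.08, 0, 0, 0],
    [1, 0, 0, 0.08, 0, 0, 0],
    [1, 0, 0, 0.08, 0, 0, 0]
  ]
}}

```text
time_s: 10.38
tcp_pos: [0.5611, -0.171, 0.1407]
ee_rot: [2.097, 2.338, 0.0]
contact_force: [0.4, -0.5, -1.1]
finger_gap: -0.0001
grasp_force: 0.0
```

Request:
{"fn": "apply_moves", "kwargs": {
  "deltas": [
    [1, 0, 0, 0.045, 0, 0, 0],
    [1, 0, 0, 0, 0, 0, 0],
    [1, 0, 0, 0, 0, 0, 0]
  ]
}}

```text
time_s: 10.63
tcp_pos: [0.5609, -0.1712, 0.1232]
ee_rot: [-2.095, -2.339, 0.001]
contact_force: [-0.2, 0.4, -0.2]
finger_gap: 0.0
grasp_force: 0.0
```

```bash
python3 - <<'E'
from h import *
c=snap('wrist','w6');s=snap('scene','s6');o=c['obs'];print(o['tcp_pos'],o['contact_force'])
q=np.hstack([cv2.resize(c['img'],(400,300)),cv2.resize(s['img'][205:365,80:260],(400,300),interpolation=2)])[:,:,::-1]
cv2.imwrite('pics/v6.png',q)
E
```

```text
[ 0.56090271 -0.17117106  0.12324208] [-0.23813386  0.35573762 -0.22751037]
```

View pics/v6.png

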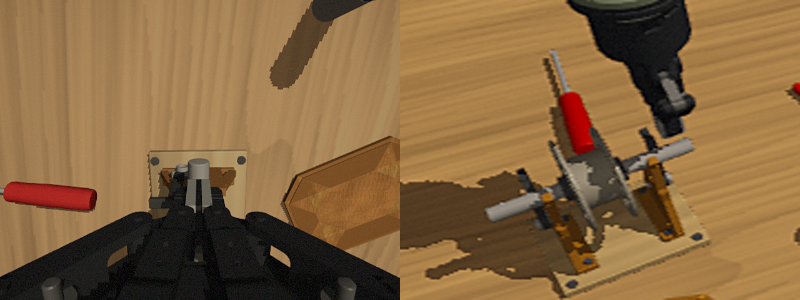

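The shut fingertips stand over the +y axle end and line up with it. The axle end is at (200,165) in the half-scale wrist view. Now I press down.

Request:
{"fn": "apply_moves", "kwargs": {
  "deltas": [
    [1, 0, 0, 0.015, 0, 0, 0],
    [1, 0, 0, 0.015, 0, 0, 0],
    [1, 0, 0, 0.01, 0, 0, 0],
    [1, 0, 0, 0.0075, 0, 0, 0],
    [1, 0, 0, 0, 0, 0, 0]
  ]
}}

```text
time_s: 11.15
tcp_pos: [0.5611, -0.1714, 0.1041]
ee_rot: [-2.093, -2.343, 0.0]
contact_force: [-0.4, 0.2, -0.3]
finger_gap: -0.0001
grasp_force: 0.0
```

Request:
{"fn": "apply_moves", "kwargs": {
  "deltas": [
    [1, 0, 0, 0.0075, 0, 0, 0],
    [1, 0, 0, 0.0075, 0, 0, 0],
    [1, 0, 0, 0, 0, 0, 0]
  ]
}}

```text
time_s: 11.4
tcp_pos: [0.5612, -0.1714, 0.0983]
ee_rot: [-2.093, -2.343, -0.0]
contact_force: [0.4, -1.0, -1.1]
finger_gap: -0.0001
grasp_force: 0.0
```

Request:
{"fn": "apply_moves", "kwargs": {
  "deltas": [
    [1, 0, 0, 0.0075, 0, 0, 0],
    [1, 0, 0, 0, 0, 0, 0]
  ]
}}

```text
time_s: 11.57
tcp_pos: [0.5611, -0.1715, 0.0951]
ee_rot: [-2.093, -2.343, 0.0]
contact_force: [0.8, -1.1, -0.8]
finger_gap: 0.0002
grasp_force: 0.0
```

```bash
python3 - <<'E'
from h import *
s6=load('s6');s=snap('scene','s7');s5=load('s5')
def blob(c,f):
    g=cv2.absdiff(c['img'],load(f)['img']).max(2)>40
    ys,xs=np.nonzero(g); return g
g=blob(s,'s6')
for y in range(260,345,5):
    print(y,''.join('#' if g[y:y+5,x:x+4].mean()>.25 else '.' for x in range(100,250,4)))
S=np.array([.5678,-.2450,0]);Y=R.from_euler('z',6.6,degrees=True).as_matrix()
for q in((0,.09,.097),(0,.074,.105),(0,-.09,.097),(0,.055,.097),(0,-.055,.097)):print(q,np.round(px(s,S+Y@np.array(q)),0))
E
```

```text
260 ......................#..###..........
265 .......................#..###.........
270 ................#.....#.#.###.........
275 ................##......####..........
280 ............#.....#.....####..........
285 ............##..#..#.#######..........
290 .............#..#..#########..........
295 ......##.##..##.##.####...............
300 .######...###.#.##..#.................
305 ........#####..#.#....................
310 .....###.....#......#.................
315 .......#..........#...................
320 .....##...............................
325 ................#.....................
330 #.....................................
335 ......................................
340 ......................................
(0, 0.09, 0.097) [212. 282.]
(0, 0.074, 0.105) [203. 282.]
(0, -0.09, 0.097) [120. 319.]
(0, 0.055, 0.097) [195. 288.]
(0, -0.055, 0.097) [139. 311.]
```

Request:
{"fn": "apply_moves", "kwargs": {
  "deltas": [
    [1, 0, 0, 0.005, 0, 0, 0],
    [1, 0, 0, 0.005, 0, 0, 0],
    [1, 0, 0, 0, 0, 0, 0]
  ]
}}

```text
time_s: 11.87
tcp_pos: [0.561, -0.1715, 0.091]
ee_rot: [-2.092, -2.343, 0.0]
contact_force: [0.0, -0.4, 0.6]
finger_gap: 0.0001
grasp_force: 0.0
```

Request:
{"fn": "apply_moves", "kwargs": {
  "deltas": [
    [1, 0, 0, 0.005, 0, 0, 0],
    [1, 0, 0, 0.005, 0, 0, 0],
    [1, 0, 0, 0, 0, 0, 0]
  ]
}}

```text
time_s: 12.12
tcp_pos: [0.561, -0.1714, 0.087]
ee_rot: [-2.092, -2.343, 0.0]
contact_force: [-0.5, -0.1, 1.0]
finger_gap: 0.0003
grasp_force: 0.0
```

```bash
python3 - <<'E'
from h import *
c=snap('wrist','w8');s=snap('scene','s8');t=snap('top','t8');a=load('s6')
f=lambda i,y,x,h,w:cv2.resize(i[y:y+h,x:x+w],(400,300),interpolation=2)
q=np.vstack([np.hstack([f(s['img'],215,90,120,160),f(a['img'],215,90,120,160)]),np.hstack([f(c['img'],200,160,240,320),f(t['img'],185,415,90,120)])])[:,:,::-1]
cv2.imwrite('pics/v8.png',q)
E
```

```text
(no output)
```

View pics/v8.png

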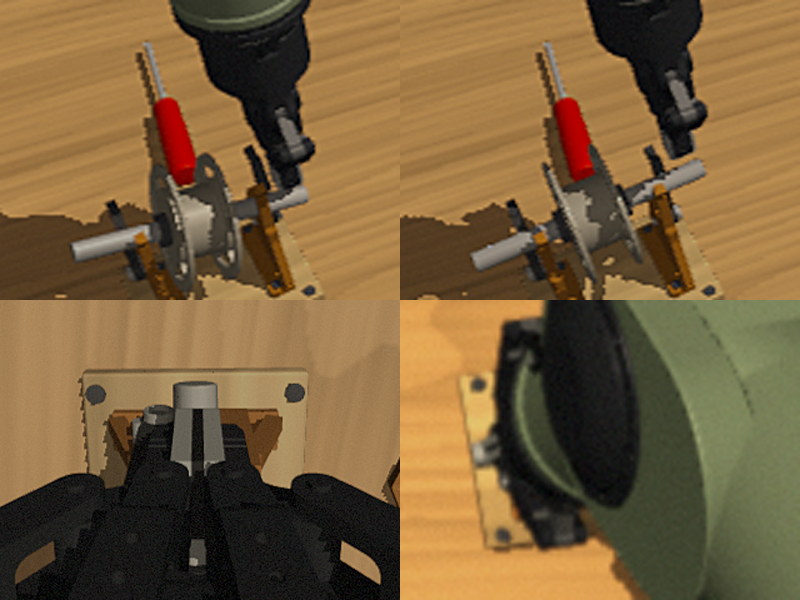

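The +y end has gone down into its fork while the -y end still lies on its jaw. I'll keep pressing gently until there is firm contact.

Request:
{"fn": "apply_moves", "kwargs": {
  "deltas": [
    [1, 0, 0, 0.005, 0, 0, 0],
    [1, 0, 0, 0.005, 0, 0, 0],
    [1, 0, 0, 0, 0, 0, 0]
  ]
}}

```text
time_s: 12.52
tcp_pos: [0.561, -0.1715, 0.0831]
ee_rot: [-2.092, -2.343, 0.0]
contact_force: [0.2, 0.9, -0.7]
finger_gap: -0.0002
grasp_force: 0.0
```

Request:
{"fn": "apply_moves", "kwargs": {
  "deltas": [
    [1, 0, 0, 0.005, 0, 0, 0],
    [1, 0, 0, 0, 0, 0, 0]
  ]
}}

```text
time_s: 12.68
tcp_pos: [0.5611, -0.1714, 0.0811]
ee_rot: [-2.092, -2.343, 0.0]
contact_force: [0.3, -0.4, 0.3]
finger_gap: -0.0
grasp_force: 0.0
```

Request:
{"fn": "apply_moves", "kwargs": {
  "deltas": [
    [1, 0, 0, 0.005, 0, 0, 0],
    [1, 0, 0, 0, 0, 0, 0]
  ]
}}

```text
time_s: 12.85
tcp_pos: [0.5613, -0.1715, 0.0794]
ee_rot: [2.093, 2.343, 0.0]
contact_force: [1.0, 0.9, 1.8]
finger_gap: 0.0001
grasp_force: 1.1
```

Request:
{"fn": "apply_moves", "kwargs": {
  "deltas": [
    [1, 0, 0, 0.005, 0, 0, 0],
    [1, 0, 0, 0, 0, 0, 0]
  ]
}}

```text
time_s: 13.02
tcp_pos: [0.5619, -0.1712, 0.078]
ee_rot: [2.092, 2.343, 0.001]
contact_force: [-1.0, 1.4, 11.2]
finger_gap: -0.0001
grasp_force: 5.7
```

Contact is firm at 79 mm, which matches a seated axle tilted at this end. Now the -y end.

Request:
{"fn": "apply_moves", "kwargs": {
  "deltas": [
    [1, 0, 0, -0.08, 0, 0, 0],
    [1, 0, 0, -0.1, 0, 0, 0],
    [1, 0, 0, -0.1, 0, 0, 0],
    [1, 0, 0, 0, 0, 0, 0]
  ]
}}

```text
time_s: 13.35
tcp_pos: [0.5641, -0.1718, 0.1965]
ee_rot: [2.088, 2.337, 0.006]
contact_force: [1.3, 0.1, 0.7]
finger_gap: -0.0003
grasp_force: 0.0
```

Request:
{"fn": "apply_moves", "kwargs": {
  "deltas": [
    [1, -0.0925, 0.001, 0, 0, 0, 0],
    [1, -0.0925, 0.001, 0, 0, 0, 0],
    [1, -0.0925, 0.001, 0, 0, 0, 0],
    [1, -0.0925, 0.001, 0, 0, 0, 0],
    [1, 0, 0, 0, 0, 0, 0]
  ]
}}

```text
time_s: 13.77
tcp_pos: [0.5781, -0.3266, 0.1886]
ee_rot: [2.101, 2.334, -0.004]
contact_force: [0.2, -1.6, 0.0]
finger_gap: 0.0001
grasp_force: 0.0
```

```bash
python3 - <<'E'
from h import *
o=robot.get_obs();r=R.from_rotvec(o['ee_rot']).as_matrix();S=np.array([.5678,-.2450,0]);Y=R.from_euler('z',6.6,degrees=True).as_matrix()
print(o['tcp_pos'],Y.T@(o['tcp_pos']-S),r)
c=robot.camera('wrist');c['obs']=o
E
```

```text
[ 0.57808795 -0.32656494  0.18864849] [ 0.00084493 -0.08220685  0.18864849] [[-1.05013648e-01  9.94470424e-01 -8.42723259e-04]
 [ 9.94466311e-01  1.05010597e-01 -3.08703912e-03]
 [-2.98147423e-03 -1.16224113e-03 -9.99994880e-01]]
```

Request:
{"fn": "apply_moves", "kwargs": {
  "deltas": [
    [1, 0, 0, 0.05, 0, 0, 0],
    [1, 0, 0, 0.05, 0, 0, 0],
    [1, 0, 0, 0, 0, 0, 0]
  ]
}}

```text
time_s: 14.07
tcp_pos: [0.5779, -0.317, 0.1461]
ee_rot: [-2.089, -2.341, 0.002]
contact_force: [-0.4, 0.3, -0.7]
finger_gap: -0.0
grasp_force: 0.0
```

Request:
{"fn": "apply_moves", "kwargs": {
  "deltas": [
    [1, -0.004, 0.001, 0.04, 0, 0, 0],
    [1, 0, 0, 0.025, 0, 0, 0],
    [1, 0, 0, 0.0125, 0, 0, 0],
    [1, 0, 0, 0, 0, 0, 0]
  ]
}}

```text
time_s: 14.4
tcp_pos: [0.5797, -0.3194, 0.1178]
ee_rot: [-2.091, -2.343, 0.001]
contact_force: [0.1, -1.4, 0.1]
finger_gap: 0.0002
grasp_force: 0.0
```

Request:
{"fn": "apply_moves", "kwargs": {
  "deltas": [
    [1, 0, 0, 0.0075, 0, 0, 0],
    [1, 0, 0, 0.005, 0, 0, 0],
    [1, 0, 0, 0, 0, 0, 0]
  ]
}}

```text
time_s: 14.65
tcp_pos: [0.5801, -0.3198, 0.1137]
ee_rot: [2.093, 2.343, 0.0]
contact_force: [1.0, 0.1, 0.7]
finger_gap: -0.0
grasp_force: 0.0
```

Request:
{"fn": "apply_moves", "kwargs": {
  "deltas": [
    [1, 0, 0, 0.005, 0, 0, 0],
    [1, 0, 0, 0, 0, 0, 0]
  ]
}}

```text
time_s: 14.82
tcp_pos: [0.5801, -0.32, 0.1116]
ee_rot: [2.092, 2.343, 0.0]
contact_force: [0.9, -0.0, 1.3]
finger_gap: 0.0
grasp_force: 0.7
```

Request:
{"fn": "apply_moves", "kwargs": {
  "deltas": [
    [1, 0, 0, 0.005, 0, 0, 0],
    [1, 0, 0, 0.005, 0, 0, 0],
    [1, 0, 0, 0, 0, 0, 0]
  ]
}}

```text
time_s: 15.07
tcp_pos: [0.5805, -0.32, 0.1078]
ee_rot: [2.092, 2.342, 0.001]
contact_force: [0.1, 0.2, 4.8]
finger_gap: -0.0004
grasp_force: 2.7
```

Contact made. Pressing on.

Request:
{"fn": "apply_moves", "kwargs": {
  "deltas": [
    [1, 0, 0, 0.005, 0, 0, 0],
    [1, 0, 0, 0.005, 0, 0, 0],
    [1, 0, 0, 0.005, 0, 0, 0],
    [1, 0, 0, 0, 0, 0, 0]
  ]
}}

```text
time_s: 15.4
tcp_pos: [0.58, -0.3199, 0.1013]
ee_rot: [-2.093, -2.343, 0.0]
contact_force: [0.3, -0.3, -0.2]
finger_gap: 0.0001
grasp_force: 0.0
```

Request:
{"fn": "apply_moves", "kwargs": {
  "deltas": [
    [1, 0, 0, 0.005, 0, 0, 0],
    [1, 0, 0, 0.005, 0, 0, 0],
    [1, 0, 0, 0.005, 0, 0, 0],
    [1, 0, 0, 0, 0, 0, 0]
  ]
}}

```text
time_s: 15.73
tcp_pos: [0.5797, -0.3198, 0.0949]
ee_rot: [-2.092, -2.343, 0.0]
contact_force: [0.5, -0.5, -0.3]
finger_gap: -0.0003
grasp_force: 0.0
```

Request:
{"fn": "apply_moves", "kwargs": {
  "deltas": [
    [1, 0, 0, 0.005, 0, 0, 0],
    [1, 0, 0, 0.005, 0, 0, 0],
    [1, 0, 0, 0.005, 0, 0, 0],
    [1, 0, 0, 0, 0, 0, 0]
  ]
}}

```text
time_s: 16.07
tcp_pos: [0.5798, -0.3198, 0.089]
ee_rot: [-2.092, -2.343, 0.0]
contact_force: [0.8, -0.4, 0.0]
finger_gap: -0.0002
grasp_force: 0.0
```

It has snapped through again. I'll go down to bottom contact, expected at about 83 mm.

Request:
{"fn": "apply_moves", "kwargs": {
  "deltas": [
    [1, 0, 0, 0.005, 0, 0, 0],
    [1, 0, 0, 0.005, 0, 0, 0],
    [1, 0, 0, 0, 0, 0, 0]
  ]
}}

```text
time_s: 16.32
tcp_pos: [0.5799, -0.3198, 0.0851]
ee_rot: [-2.092, -2.343, 0.0]
contact_force: [-0.8, -0.2, 0.4]
finger_gap: 0.0003
grasp_force: 0.0
```

Request:
{"fn": "apply_moves", "kwargs": {
  "deltas": [
    [1, 0, 0, 0.005, 0, 0, 0],
    [1, 0, 0, 0, 0, 0, 0]
  ]
}}

```text
time_s: 16.48
tcp_pos: [0.5799, -0.3198, 0.0832]
ee_rot: [-2.092, -2.343, 0.0]
contact_force: [-0.7, 0.0, -0.0]
finger_gap: 0.0002
grasp_force: 0.0
```

Request:
{"fn": "apply_moves", "kwargs": {
  "deltas": [
    [1, 0, 0, 0.003, 0, 0, 0],
    [1, 0, 0, 0, 0, 0, 0]
  ]
}}

```text
time_s: 16.65
tcp_pos: [0.5802, -0.32, 0.0825]
ee_rot: [2.092, 2.343, 0.0]
contact_force: [-1.0, 0.9, 6.0]
finger_gap: -0.0001
grasp_force: 2.7
```

-y end seated: contact at 83 mm. I'll go back and probe the +y end, which should now also read 83 mm.

Request:
{"fn": "apply_moves", "kwargs": {
  "deltas": [
    [1, 0, 0, -0.08, 0, 0, 0],
    [1, 0, 0, -0.09, 0, 0, 0],
    [1, 0, 0, -0.09, 0, 0, 0],
    [1, 0, 0, 0, 0, 0, 0]
  ]
}}

```text
time_s: 16.98
tcp_pos: [0.5827, -0.3208, 0.1934]
ee_rot: [2.087, 2.337, 0.004]
contact_force: [0.4, -0.9, 0.8]
finger_gap: -0.0
grasp_force: 0.0
```

Request:
{"fn": "apply_moves", "kwargs": {
  "deltas": [
    [1, 0.093, -0.001, 0, 0, 0, 0],
    [1, 0.093, -0.001, 0, 0, 0, 0],
    [1, 0.093, -0.001, 0, 0, 0, 0],
    [1, 0.093, -0.001, 0, 0, 0, 0],
    [1, 0, 0, 0, 0, 0, 0]
  ]
}}

```text
time_s: 17.4
tcp_pos: [0.5616, -0.1645, 0.1869]
ee_rot: [-2.083, -2.35, -0.004]
contact_force: [0.4, 1.0, -0.3]
finger_gap: -0.0004
grasp_force: 0.0
```

Request:
{"fn": "apply_moves", "kwargs": {
  "deltas": [
    [1, 0, 0, 0.06, 0, 0, 0],
    [1, 0, 0, 0.06, 0, 0, 0],
    [1, 0, 0, 0.04, 0, 0, 0],
    [1, 0, 0, 0.04, 0, 0, 0],
    [1, 0, 0, 0, 0, 0, 0]
  ]
}}

```text
time_s: 17.82
tcp_pos: [0.5603, -0.1719, 0.1036]
ee_rot: [-2.09, -2.341, 0.003]
contact_force: [0.1, -0.2, -1.0]
finger_gap: 0.0003
grasp_force: 0.0
```

Request:
{"fn": "apply_moves", "kwargs": {
  "deltas": [
    [1, 0, 0, 0.02, 0, 0, 0],
    [1, 0, 0, 0.015, 0, 0, 0],
    [1, 0, 0, 0.005, 0, 0, 0],
    [1, 0, 0, 0, 0, 0, 0]
  ]
}}

```text
time_s: 18.15
tcp_pos: [0.5617, -0.1723, 0.0903]
ee_rot: [2.093, 2.343, -0.0]
contact_force: [0.1, -0.1, 0.4]
finger_gap: -0.0002
grasp_force: 0.0
```

Request:
{"fn": "apply_moves", "kwargs": {
  "deltas": [
    [1, 0, 0, 0.004, 0, 0, 0],
    [1, 0, 0, 0, 0, 0, 0],
    [1, 0, 0, 0, 0, 0, 0]
  ]
}}

```text
time_s: 18.4
tcp_pos: [0.5618, -0.1723, 0.089]
ee_rot: [2.092, 2.343, 0.0]
contact_force: [-0.3, -0.0, -0.7]
finger_gap: -0.0002
grasp_force: 0.0
```

Request:
{"fn": "apply_moves", "kwargs": {
  "deltas": [
    [1, 0, 0, 0.004, 0, 0, 0],
    [1, 0, 0, 0, 0, 0, 0],
    [1, 0, 0, 0, 0, 0, 0]
  ]
}}

```text
time_s: 18.65
tcp_pos: [0.5617, -0.1722, 0.0871]
ee_rot: [-2.093, -2.343, 0.0]
contact_force: [-0.2, -0.1, 0.2]
finger_gap: -0.0002
grasp_force: 0.0
```

Request:
{"fn": "apply_moves", "kwargs": {
  "deltas": [
    [1, 0, 0, 0.006, 0, 0, 0],
    [1, 0, 0, 0, 0, 0, 0],
    [1, 0, 0, 0, 0, 0, 0]
  ]
}}

```text
time_s: 18.9
tcp_pos: [0.5616, -0.1722, 0.0845]
ee_rot: [-2.093, -2.343, 0.0]
contact_force: [0.4, -0.2, -0.3]
finger_gap: -0.0
grasp_force: 0.0
```

Request:
{"fn": "apply_moves", "kwargs": {
  "deltas": [
    [1, 0, 0, 0.004, 0, 0, 0],
    [1, 0, 0, 0.003, 0, 0, 0],
    [1, 0, 0, 0, 0, 0, 0]
  ]
}}

```text
time_s: 19.15
tcp_pos: [0.5622, -0.172, 0.0822]
ee_rot: [2.092, 2.343, 0.001]
contact_force: [0.6, 1.1, 9.3]
finger_gap: 0.0001
grasp_force: 4.6
```

Both ends stop at 82–83 mm, which is an axle centre at 75 mm: seated. Retreating.

Request:
{"fn": "apply_moves", "kwargs": {
  "deltas": [
    [1, 0, 0, -0.05, 0, 0, 0],
    [1, 0, 0, -0.09, 0, 0, 0],
    [1, 0, 0, -0.09, 0, 0, 0],
    [1, 0, 0, -0.09, 0, 0, 0],
    [1, 0, 0, -0.09, 0, 0, 0]
  ]
}}

```text
time_s: 19.57
tcp_pos: [0.5614, -0.1721, 0.2476]
ee_rot: [-2.092, -2.343, -0.0]
contact_force: [0.1, -0.6, -0.8]
finger_gap: 0.0
grasp_force: 0.0
```

Request:
{"fn": "apply_moves", "kwargs": {
  "deltas": [
    [1, 0, 0, 0, 0, 0, 0],
    [1, 0, 0, 0, 0, 0, 0],
    [1, 0, 0, 0, 0, 0, 0]
  ]
}}

```text
time_s: 19.82
tcp_pos: [0.5614, -0.1723, 0.2455]
ee_rot: [-2.093, -2.343, 0.001]
contact_force: [-0.5, -0.7, -0.9]
finger_gap: 0.0006
grasp_force: 0.0
```

```bash
python3 - <<'E'
from h import *
s=snap('scene','s9');S=np.array([.5678,-.2468,0]);Y=R.from_euler('z',6.6,degrees=True).as_matrix()
h=cv2.cvtColor(s['img'],cv2.COLOR_RGB2HSV)
# outboard axle parts: grey bright pixel columns; compare centre row with predicted seated / unseated rows
for y in(.085,.075,-.075,-.085):
    a=px(s,S+Y@np.array([0,y,.075]));b=px(s,S+Y@np.array([0,y,.097]));u=int(round(a[0]))
    v=np.arange(265,345);m=(h[265:345,u,1]<60)&(h[265:345,u,2]>70);print(y,np.round(a,1),np.round(b,1),v[m])
E
```

```text
0.085 [210.3 290.2] [208.5 282.8] [286 287 288 289 290 291 292]
0.075 [205.5 292.2] [203.7 284.7] [287 288 289 290 291 292 293 294]
-0.075 [130.6 323.1] [127.4 315.7] [319 320 321 322 323 324 325 326]
-0.085 [125.3 325.3] [122.1 317.9] [322 323 324 325 326 327 328 329]
```

The image rows at both axle ends match the seated height of 75 mm.

```bash
python3 -c "
from workcell import robot
print(robot.job_done())"
```

```text
the job is handed in; nothing more can be done
None
```

The spool is in the rewinding stand with both axle ends at the bottom of their forks (confirmed by touch and camera at about 75 mm); I did not check the jaws' closure directly, but each end snapped through its jaw as it was pressed, and the job was handed in at about 20 s.

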